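# Start the lugged filler plug of a gear case with the pin driver

### The job

Start the thread of the red four-armed plug on the gear case: pick up the yellow-handled four-pin driver, set it down upright on the plug's axis so that its pins drop fully between the arms before anything turns, then turn the plug clockwise (seen from above) by at least an eighth of a turn with it. Let go and leave the driver standing upright on the plug; do not turn the plug in any other way, and leave the green-handled socket driver where it is.

Things in the scene. Friction and masses are not known exactly. Their poses are not given: they have to be found in the camera images.
- pin_driver: Tool, upright on the bench, 0.45 kg. Upwards: four steel pins, diameter 12 mm, 22 long, at x = +-24, y = +-24; steel disc, diameter 84, 22 to 30 mm up; square yellow handle 30 x 30 mm, faces square to x and y, 30 to 108 mm up: grip two opposite faces about 85 mm up. Origin: on its axis at the pin tips; z up. Same every quarter turn. On the plug, disc on arms, its origin is 22 mm below plug_top.
- socket_driver: Bystander, loose, to be left alone: same 30 x 30 mm handle but green, on a plain round steel socket 48 mm in diameter, 30 mm tall; 108 mm tall overall. Origin: centre of its underside; z up.
- plug_top (a point): Point on the upright axis of the red plug, level with its flat top, 98 mm above the bench; x and y lie along its arms and turn with it, z up. Hub of diameter 36 mm, cross of four arms 16 wide, reaching 44 from the axis, standing 24 above a steel flange of diameter 92. It sits on a fixed gear case, grey with aluminium top (260 x 200, 70 tall) with a small brass hexagon plug besides.
- plug (a joint): Turn of the red plug, rad: 0 at the start, grows clockwise seen from above, stop at 1.5; an eighth turn is 0.785. Stiff (0.25 N m), stays where left. With the driver's axis on the plug's and its x along any arm, each pin is mid-gap: about 10 mm of room sideways, and 20 degrees of free play either way, to be taken up before the plug turns.
Not all that is in view belongs to the job. What is shaped like the pin_driver but purple is not meant.

How it is judged:
On the way:
1. the pin driver is on the plug, pins between the arms, upright and on its axis, before the plug has turned (horizontal distance between pin_driver and plug_top below 0.015 m and z of pin_driver in the frame of plug_top below -0.012 m and angle between pin_driver's own z axis and vertical below 0.175 rad and value of joint plug below 0.15 rad), for 0.1 s.
At the end, for the whole second after the job is handed in: The plug has been turned clockwise by at least 0.65 rad, and the pin driver, released and at rest, stands on it upright within 10 degrees, within 15 mm of its axis, pins at least 12 mm down between the arms; the socket driver stands within 30 mm of where it was (horizontal distance between pin_driver and plug_top below 0.015 m and z of pin_driver in the frame of plug_top below -0.012 m and angle between pin_driver's own z axis and vertical below 0.175 rad and value of joint plug above 0.65 rad and linear speed of pin_driver below 0.02 m/s and distance of socket_driver from where it was at the start of the episode below 0.03 m and angle between socket_driver's own z axis and vertical below 0.2 rad); the robot touches nothing.
It fails at once if the plug is turned (more than 0.2 rad) while the pin driver is not standing square on it, pins between the arms (value of joint plug above 0.2 rad and not (horizontal distance between pin_driver and plug_top below 0.015 m and z of pin_driver in the frame of plug_top below -0.012 m and angle between pin_driver's own z axis and vertical below 0.175 rad)).
It fails at once if the green-handled socket driver is moved more than 30 mm (distance of socket_driver from where it was at the start of the episode above 0.03 m).
It also fails if it takes over 48 s, if anything falls off the work surface, if the arm or the gripper's body presses on something with over 40 N, if the wrist force passes 120 N, or if a joint passes its speed limit or range.

### The arm

A 6-joint arm with a two-finger parallel gripper is mounted at the origin on the work surface. World frame = base frame: x ahead of the robot, y to its left, z up, the work surface at z = 0. Lengths are in m, angles in rad, forces in N, time in s.
With the tool pointing down it reaches from about 0.35 to 0.8 m from the base axis. Payload 7.3 kg.
Tool frame: the origin (TCP) lies between the finger pads; the fingertips stand 25 mm ahead of it and the grasp point (between the pads) lies 6 mm ahead of it (r.tip_extent is the distance from the TCP to the fingertips, in m); z points along the fingers, y is the line along which they close (so a half turn about z gives the same grasp; the last joint's range is limited). The gripper opens to 85 mm and grips with 20 to 120 N. Pads are 22 mm wide; open, the fingers measure 114 mm over their backs; the gripper's body (76 mm by 85 mm) begins 54 mm behind the grasp point. The pads swing forward as they close: fully open they stand 13 mm farther back than shut.
Start: joints at [1.089, 0.342, 1.524, -0, 1.275, -0.146], TCP at [0.173, 0.496, 0.256] pointing down, gripper open.
Joint ranges: [-2.53, 2.53], [-0.77, 2.02], [0.04, 2.7], [-1, 4.14], [0.28, 2.66], [-3.11, 3.11]. Speed limits (rad/s): [2.57, 2.57, 3.14, 3.14, 3.14, 3.14].

### API

Orientations are given as a unit quaternion [x, y, z, w].
In Python, from workcell import r, command_gripper, optics gives the robot as it stands. The module is installed in compiled form; this text tells all that it offers. Calls block until the motion is done:
- r.reach(position, orientation): joint-space move of the TCP to a pose.
- r.move_straight(position, orientation=None, speed=0.15, max_force=None): straight line of the TCP; orientation=None keeps the orientation; speed is the mean speed in m/s. With max_force (N) it stops when the force on the tool has changed by that much, and returns True; else False.
- r.movej(angles): joint-space move.
- command_gripper(opening, force=None): finger opening in m; force is the grip in N (None keeps the last); returns when the fingers have stopped.
- r.hold(seconds).
- r.solve_ik(position, orientation): joint angles nearest the present ones, or None.
- r.read_state(): the state.
- optics.get_image(name): name is "side" or "top" or "wrist"; returns (picture, depth): 384x512x3 uint8, red, green, blue; 384x512 float32, m along the optical axis (not along the pixel's ray), 0 where there is no reading.
- optics.camera_model(name): a dict with "K" (3x3 intrinsics, pixels), "R" (3x3) and "t" (3): a world point X has camera coordinates R X + t; the wrist camera has in their place "tool_from_camera" (4x4, takes a point from camera to tool coordinates, whose origin is the TCP and whose axes are the flange's). Camera axes: x right, y down, z forward; pixel columns grow to the right and rows downward; lengths in m; the calibration is good to about 2 mm. The wrist camera is an equidistant fisheye: a pixel r from the principal point sees the ray r / f radians off the axis. A picture is of the moment at which its call begins: read the wrist's pose just before it. camera_model takes no time and is no camera call.
A pose or a line that the arm cannot do raises r.PlanningError and nothing moves.
- r.finish_job(): hands the job in; it is judged then, once.
The state is a dict: "time_s": time; "joint_positions": joint angles; "dq": joint speeds; "tau": joint torques, N m; "eef_pos": TCP position; "eef_rot": TCP orientation; "contact_force": force on the tool from outside, world axes, zero at the start; "torque": the same for the moment, N m; "grip_width": finger opening in m; "grip_force": force on a finger pad.
Only numpy, scipy, OpenCV 4.12 (cv2) and the standard library are available. Lean on these libraries where they do the work, as an engineer would, in place of code of your own. Each camera call takes 0.05 s, during which the arm holds its last target. There are 200 camera calls.

## Working session

There is one attempt and no reset: what is moved stays moved. The work goes in short steps, each a Python script; the robot and the scene stay as the last script left them, time stands still between calls to the robot, and variables do not carry over. Pictures are saved under pics/ and viewed, at most 10 in all, crops included, and the job is handed in when it is done.

```bash
mkdir -p pics; python3 - <<'E'
from workcell import r, optics
import numpy as np, cv2
for n in ("top","side"):
    im,d=optics.get_image(n); np.savez(n+"0.npz",im=im,d=d); m=optics.camera_model(n)
    print(n,m["K"].tolist(),(-m["R"].T@m["t"]).round(3),m["R"].round(3).tolist())
    cv2.imwrite(f"pics/{n}0.png",cv2.resize(im[...,::-1],(800,600)))
print(r.read_state())
E
```

```text
top [[359.6196141650056, 0.0, 256.5896304475488], [0.0, 359.6196141650056, 187.43139079428573], [0.0, 0.0, 1.0]] [0.396 0.071 0.843] [[-0.023, -0.999, 0.03], [-0.993, 0.02, -0.114], [0.113, -0.033, -0.993]]
side [[424.002975905877, 0.0, 256.7364128924652], [0.0, 424.002975905877, 195.4037111932488], [0.0, 0.0, 1.0]] [ 0.296 -0.596  0.685] [[0.959, -0.285, -0.013], [-0.204, -0.655, -0.728], [0.199, 0.7, -0.686]]
{'time_s': 0.1, 'joint_positions': array([ 1.08896348e+00,  3.42628634e-01,  1.52490591e+00,  3.38673434e-06,
        1.27539354e+00, -1.45977271e-01]), 'dq': array([ 0.00150017, -0.0018743 , -0.00163965,  0.00151765, -0.00151185,
        0.0002264 ]), 'tau': array([ 1.28769050e-03, -4.34451091e+01, -2.46491468e+01, -1.45659660e-04,
        4.67798382e-03, -3.64244340e-05]), 'eef_pos': array([0.17284726, 0.49539702, 0.25571354]), 'eef_rot': array([ 1.67140099e-01,  9.85932929e-01, -6.34586973e-04, -2.07714378e-04]), 'contact_force': array([0.08873679, 0.28155538, 0.00918705]), 'torque': array([-0.03500932,  0.01210578, -0.0302775 ]), 'grip_force': 0.0, 'grip_width': 0.08500412494611802}
```

View pics/top0.png

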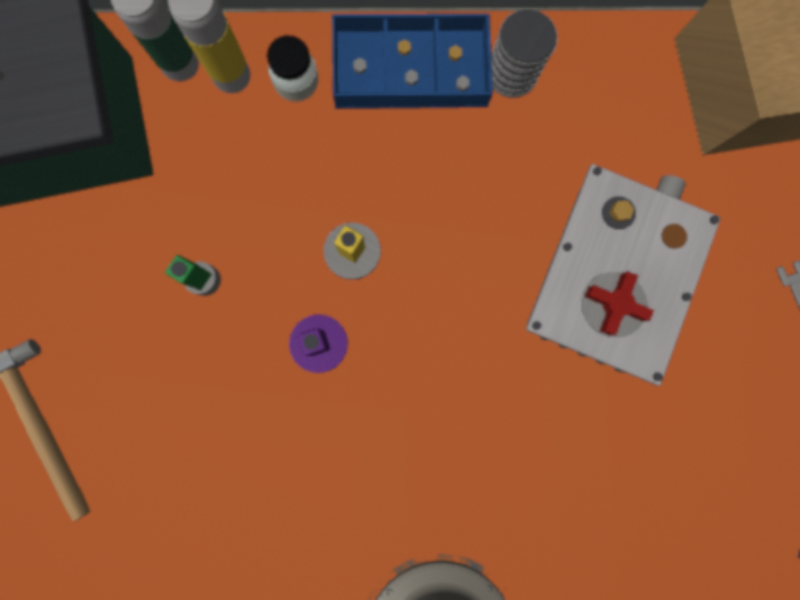

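View pics/side0.png

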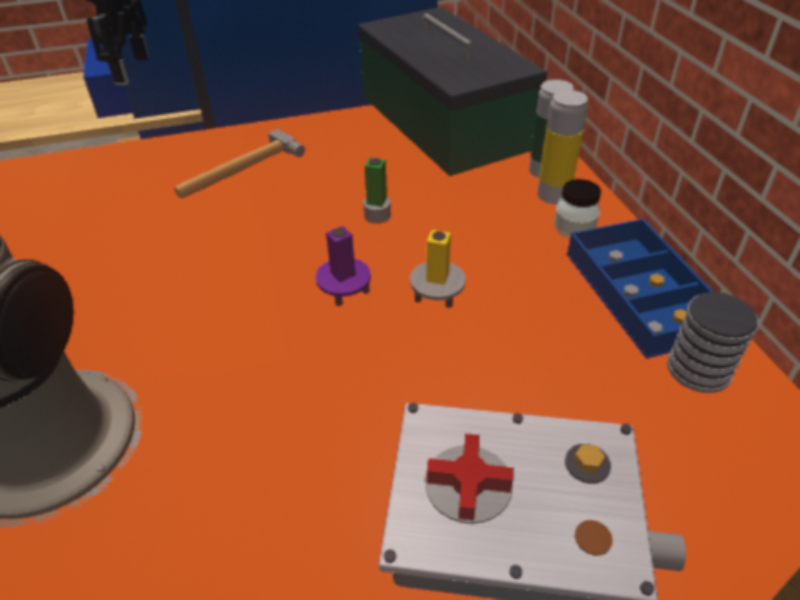

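Candidates in the top picture (800x600 px): yellow-handled driver (350,245), purple look-alike (315,342), green socket driver (190,272) and a yellow bottle (220,50). By the description I choose the yellow one on the grey disc at (350,245). The red plug is at (620,303).

```bash
cat > h.py <<'E'
import numpy as np, cv2
from scipy.spatial.transform import Rotation as Rot
from workcell import r, command_gripper, optics
def cloud(n,im,d):
    m=optics.camera_model(n);K=m["K"];v,u=np.mgrid[:384,:512]
    c=np.stack([(u-K[0,2])/K[0,0]*d,(v-K[1,2])/K[1,1]*d,d],-1)
    return (c-m["t"])@m["R"]
def plane(n,uv,z):
    m=optics.camera_model(n);K,R,t=m["K"],m["R"],m["t"];o=-R.T@t
    uv=np.asarray(uv,float).reshape(-1,2)
    q=np.c_[(uv-K[:2,2])/[K[0,0],K[1,1]],np.ones(len(uv))]@R
    return o+q*((z-o[2])/q[:,2])[:,None]
def down(yaw): # tool z down; closing line (tool y) at angle yaw (mod pi) in world
    y=np.array([np.cos(yaw),np.sin(yaw),0]);z=np.array([0,0,-1.]);x=np.cross(y,z)
    return Rot.from_matrix(np.stack([x,y,z],1)).as_quat()
E
python3 - <<'E'
from h import *
for n in("top","side"):
    f=np.load(n+"0.npz");im,d=f["im"],f["d"];P=cloud(n,im,d);hsv=cv2.cvtColor(im,cv2.COLOR_RGB2HSV)
    s=(1/800*512)
    def box(x,y,w): 
        b=np.zeros(d.shape,bool);x,y=int(x*s),int(y*s);b[y-w:y+w,x-w:x+w]=1;return b
    tool,plug,green=((350,245),(620,303),(190,272)) if n=="top" else ((438,260),(470,475),(377,190))
    def rep(lab,m):
        p=P[m]; xy=(p[:,:2]*1000).astype(np.float32)
        print(n,lab,m.sum(),p.mean(0).round(4),cv2.minAreaRect(xy))
    b=box(*tool,30); rep("tool top",b&(P[...,2]>.101)&(P[...,2]<.116))
    rep("tool disc",b&(P[...,2]>.022)&(P[...,2]<.038))
    b=box(*green,22); rep("green top",b&(P[...,2]>.10)&(P[...,2]<.116))
    red=((hsv[...,0]<6)|(hsv[...,0]>174))&(hsv[...,1]>150)&box(*plug,36)
    rep("plug top",red&(P[...,2]>.092)&(P[...,2]<.106))
    m=red&(P[...,2]>.092)&(P[...,2]<.106); c=P[m].mean(0);q=P[m][:,:2]-c[:2]
    a=np.arctan2(q[:,1],q[:,0]);w=np.hypot(*q.T)**2
    print("plug ang",np.degrees(np.angle((w*np.exp(4j*a)).sum())/4))
im=np.load("top0.npz")["im"];cv2.imwrite("pics/crop.png",cv2.resize(im[120:250,95:250,::-1],None,fx=4,fy=4))
E
```

```text
top tool top 211 [0.5524 0.1152 0.1084] ((553.3864135742188, 115.49482727050781), (30.26197624206543, 29.88111114501953), 58.167503356933594)
top tool disc 734 [0.5482 0.1145 0.0303] ((552.5611572265625, 115.16433715820312), (81.70870208740234, 82.48584747314453), 1.2509050369262695)
top green top 226 [0.5168 0.3352 0.1082] ((517.5907592773438, 336.4388427734375), (29.772817611694336, 29.658445358276367), 56.92452621459961)
top plug top 595 [ 0.4616 -0.2479  0.0983] ((462.1060791015625, -248.86407470703125), (67.71653747558594, 68.5258560180664), 20.75172996520996)
plug ang -24.130646903834915
side tool top 143 [0.5523 0.1097 0.1083] ((553.8251953125, 112.77445983886719), (30.587305068969727, 29.7585391998291), 60.67753601074219)
side tool disc 548 [0.5501 0.1035 0.0306] ((552.8197631835938, 110.04578399658203), (79.30817413330078, 82.49836730957031), 72.67479705810547)
side green top 105 [0.5175 0.33   0.1076] ((517.7968139648438, 334.1186218261719), (32.48543167114258, 29.287582397460938), 58.88032150268555)
side plug top 947 [ 0.4619 -0.2544  0.0983] ((462.4288635253906, -252.1933135986328), (68.37657165527344, 68.77645111083984), 20.7554988861084)
plug ang -24.22889682325229
```

View pics/crop.png

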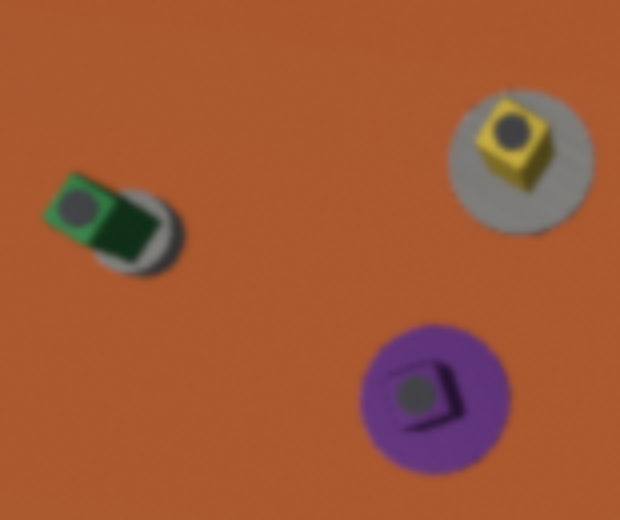

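The crop confirms the choice: the yellow handle on the grey disc is at crop px (515,135), with purple at (425,395) and green at (85,210). The driver is at about (0.5535, 0.114) with yaw about 59.5°, and the plug at (0.462, -0.2505) with its arms at 65.8° mod 90°. Next I choose wrist yaws that fit the joint range, then pick.

```bash
cat >> h.py <<'E'
T=np.array([.5535,.1142]);PL=np.array([.4622,-.2505]);TY=59.5;PY=65.8
E
python3 - <<'E'
from h import *
D=np.radians
for k in range(-2,3):
    a=TY+90*k
    j=r.solve_ik([*T,.091],down(D(a)))
    print("pick",a,None if j is None else j[[0,4,5]].round(2))
for k in range(-3,3):
    out=[]
    for da in(0,-80):
        j=r.solve_ik([*PL,.167],down(D(PY+90*k+da)));out.append(None if j is None else round(j[5],2))
    print("place",PY+90*k,out)
E
```

```text
pick -120.5 [0.07 0.93 2.17]
pick -30.5 [0.07 0.93 0.6 ]
pick 59.5 [ 0.07  0.93 -0.97]
pick 149.5 [ 0.07  0.93 -2.54]
pick 239.5 [0.07 0.93 2.17]
place -204.2 [np.float64(2.92), np.float64(-1.97)]
place -114.2 [np.float64(1.35), np.float64(2.75)]
place -24.200000000000003 [np.float64(-0.22), np.float64(1.18)]
place 65.8 [np.float64(-1.79), np.float64(-0.39)]
place 155.8 [np.float64(2.92), np.float64(-1.97)]
place 245.8 [np.float64(1.35), np.float64(2.75)]
```

```bash
python3 - <<'E'
from h import *
q=down(np.radians(-30.5))
r.reach([*T,.25],q)
r.move_straight([*T,.091],q,speed=.12,max_force=15)
command_gripper(.02,80)
s=r.read_state();print(s["time_s"],s["eef_pos"],s["grip_width"],s["grip_force"])
r.move_straight([*T,.28],speed=.15)
qp=down(np.radians(-24.2))
r.reach([*PL,.28],qp)
r.move_straight([*PL,.225],qp,speed=.1)
s=r.read_state();print(s["time_s"],s["eef_pos"],s["grip_width"],s["contact_force"])
for n in("side","top"):
    im,d=optics.get_image(n);np.savez(n+"1.npz",im=im,d=d)
im=np.load("side1.npz")["im"]
cv2.imwrite("pics/over.png",cv2.resize(im[150:384,180:480,::-1],None,fx=2.5,fy=2.5))
E
```

```text
4.075 [0.55379294 0.11418567 0.09141139] 0.029164310705155932 78.71264934539795
7.5833 [ 0.46267907 -0.25043475  0.22551602] 0.02929522087223991 [ 0.03927441 -0.81865476 -4.78404647]
```

View pics/over.png

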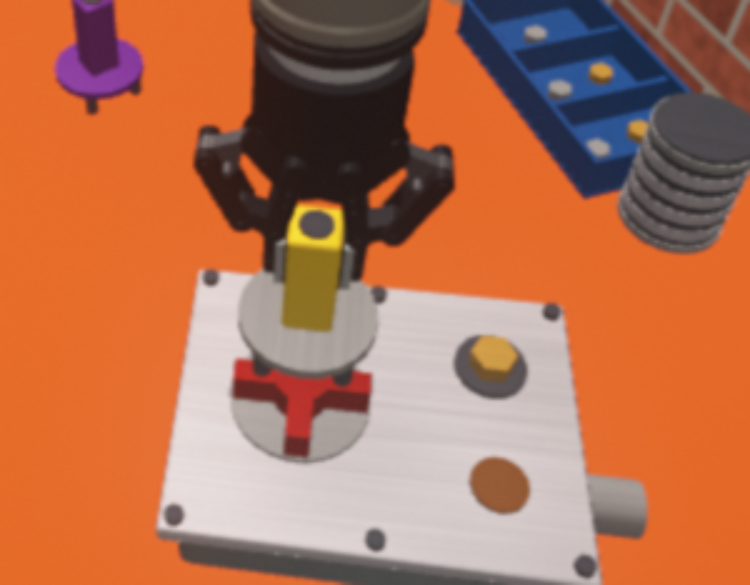

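The driver hangs at crop px (310,290) over the plug at (300,390). It seems set toward the camera relative to the fingers and perhaps tilted, so I'll measure the tilt and offset in hand.

```bash
python3 - <<'E'
from h import *
f=np.load("side1.npz");im,d=f["im"],f["d"];P=cloud("side",im,d)
near=np.hypot(P[...,0]-PL[0],P[...,1]-PL[1])<.075
hsv=cv2.cvtColor(im,cv2.COLOR_RGB2HSV)
for z in np.arange(.1,.28,.01):
    m=near&(P[...,2]>z)&(P[...,2]<z+.01); print(round(z,2),m.sum(),P[m].mean(0).round(3) if m.any() else "")
m=near&(P[...,2]>.15)&(P[...,2]<.175)&(hsv[...,1]<60)&(hsv[...,2]>90)
p=P[m];A=np.c_[p[:,:2],np.ones(len(p))];k=np.linalg.lstsq(A,p[:,2],rcond=None)[0]
print("disc slopes",k,len(p),(p[:,2]-A@k).std(),cv2.minEnclosingCircle((p[:,:2]*1000).astype(np.float32)),p.mean(0))
y=near&(hsv[...,0]>20)&(hsv[...,0]<34)&(hsv[...,1]>120)
v,u=np.nonzero(y);print("yellow px",u.min(),u.max(),v.min(),v.max())
t=near&(P[...,2]>.236)&(P[...,2]<.256)&(np.abs(np.mgrid[:384,:512][1]-u.mean())<14)&(np.mgrid[:384,:512][0]<v.min()+22)&(np.mgrid[:384,:512][0]>=v.min())
print(t.sum(),P[t].mean(0),cv2.minAreaRect((P[t][:,:2]*1000).astype(np.float32)))
E
```

```text
0.1 40 [ 0.46  -0.265  0.1  ]
0.11 0 
0.12 0 
0.13 26 [ 0.449 -0.275  0.138]
0.14 46 [ 0.453 -0.277  0.145]
0.15 66 [ 0.446 -0.28   0.158]
0.16 1430 [ 0.458 -0.261  0.165]
0.17 88 [ 0.457 -0.263  0.175]
0.18 86 [ 0.457 -0.263  0.185]
0.19 91 [ 0.457 -0.263  0.195]
0.2 120 [ 0.457 -0.262  0.206]
0.21 178 [ 0.458 -0.261  0.215]
0.22 184 [ 0.458 -0.261  0.225]
0.23 197 [ 0.459 -0.261  0.235]
0.24 479 [ 0.461 -0.255  0.244]
0.25 441 [ 0.461 -0.256  0.256]
0.26 229 [ 0.461 -0.258  0.265]
0.27 335 [ 0.459 -0.261  0.275]
disc slopes [0.00958129 0.00984094 0.16270272] 1396 0.0012996608477492335 ((462.45294189453125, -250.62548828125), 42.063472747802734) [ 0.45786327 -0.26120756  0.16451911]
yellow px 293 364 88 281
0 [nan nan nan] ((0.0, 0.0), (0.0, 0.0), 0.0)<stdin>:13: RuntimeWarning: Mean of empty slice.
  ret = um.true_divide(
```

The disc is level (under 1°) and centred at (0.4625, -0.2506), on the plug axis. I'll lower it guarded and check depth before turning.

```bash
python3 - <<'E'
from h import *
qp=down(np.radians(-24.2))
hit=r.move_straight([*PL,.1665],qp,speed=.04,max_force=12)
r.hold(.2)
s=r.read_state();print(hit,s["time_s"],s["eef_pos"],s["contact_force"],s["torque"])
z=s["eef_pos"][2]
if z<.172:
    for a in np.arange(12.5,75.1,12.5):
        r.move_straight([*PL,z],down(np.radians(-24.2-a)),speed=.05) if False else r.reach([*PL,z],down(np.radians(-24.2-a)))
        s=r.read_state();print(a,s["time_s"],s["eef_pos"].round(4),s["contact_force"].round(1),s["torque"].round(2),s["grip_width"].round(4))
        if np.linalg.norm(s["contact_force"])>50: break
    im,d=optics.get_image("side");np.savez("side2.npz",im=im,d=d)
    cv2.imwrite("pics/turned.png",cv2.resize(im[150:384,180:480,::-1],None,fx=2.5,fy=2.5))
E
```

```text
False 9.4917 [ 0.46218476 -0.25048042  0.16737781] [-2.33485888  2.83822652  6.49387809] [ 0.42594368  0.8299622  -0.04934561]Traceback (most recent call last):
  File "<stdin>", line 10, in <module>
AttributeError: 'float' object has no attribute 'round'
```

Fully seated, with the TCP at 0.1674. Only the print failed, after the first 12.5°, so I continue the turn.

```bash
python3 - <<'E'
from h import *
z=.1675
for a in np.arange(25,75.1,12.5):
    r.reach([*PL,z],down(np.radians(-24.2-a)))
    s=r.read_state();print(a,s["time_s"],s["eef_pos"].round(4),s["contact_force"].round(1),s["torque"].round(2),s["grip_width"])
    if np.linalg.norm(s["contact_force"])>50: break
im,d=optics.get_image("side");np.savez("side2.npz",im=im,d=d)
cv2.imwrite("pics/turned.png",cv2.resize(im[150:384,180:480,::-1],None,fx=2.5,fy=2.5))
E
```

```text
25.0 10.1417 [ 0.4624 -0.2508  0.1674] [-1.3 -1.7 -3.3] [-0.32  0.03  0.06] 0.029075211990142062
37.5 10.4667 [ 0.4623 -0.2507  0.1675] [-0.3 -1.3 -3.9] [-0.46  0.06  0.08] 0.029469929801017706
50.0 10.7917 [ 0.4623 -0.2504  0.1675] [-0.2 -2.8 -3.9] [-0.43  0.04  0.03] 0.029542183354998384
62.5 11.1167 [ 0.4622 -0.2502  0.1674] [-1.2 -0.4 -3.2] [-0.16  0.08 -0.09] 0.029381309532638802
75.0 11.4417 [ 0.4622 -0.2502  0.1674] [-0.5  0.5 -3.5] [-0.08  0.06  0.01] 0.029378545800124563
```

View pics/turned.png

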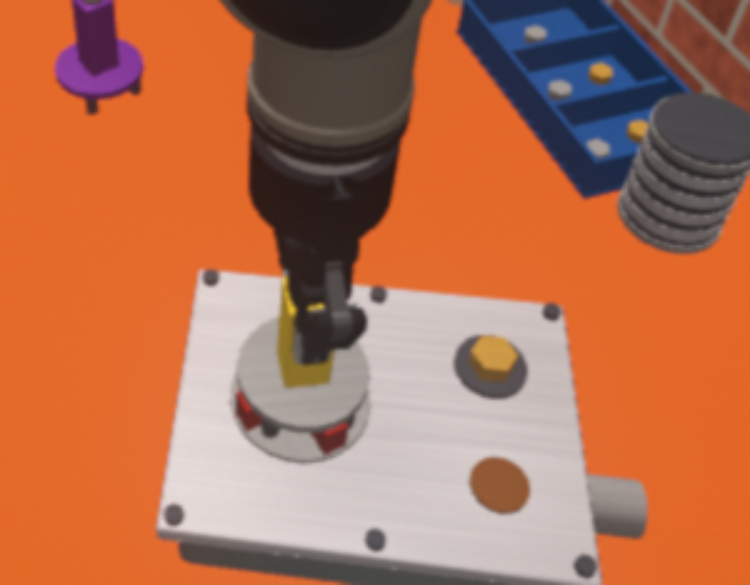

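Pins are seated. Red arm tips show at (245,410) and (332,435), which matches a plug turn of about 53–55° (0.93 rad). Release and withdraw.

```bash
python3 - <<'E'
from h import *
command_gripper(.06,20); 
r.move_straight([*PL,.34],speed=.12)
j=np.array(r.read_state()["joint_positions"]);j[0]+=.9;r.movej(j);r.hold(.3)
for n in("side","top"):
    im,d=optics.get_image(n);np.savez(n+"3.npz",im=im,d=d);P=cloud(n,im,d)
    near=np.hypot(P[...,0]-PL[0],P[...,1]-PL[1])<.06
    m=near&(P[...,2]>.098)&(P[...,2]<.115);print(n,m.sum(),np.median(P[m][:,2]) if m.any() else "",cv2.minEnclosingCircle((P[m][:,:2]*1000).astype(np.float32)))
    m=near&(P[...,2]>.17)&(P[...,2]<.2);print(P[m].mean(0),cv2.minAreaRect((P[m][:,:2]*1000).astype(np.float32)))
im=np.load("side3.npz")["im"]
cv2.imwrite("pics/end.png",cv2.resize(im[60:384,150:480,::-1],None,fx=1.8,fy=1.8))
print(r.read_state()["time_s"])
E
```

```text
side 1450 0.10650750434274044 ((461.9508056640625, -252.52301025390625), 43.93727111816406)
[ 0.46106914 -0.25516094  0.18271235] ((462.9085388183594, -251.52804565429688), (30.659948348999023, 30.031015396118164), 80.14022064208984)
top 866 0.10655475562391467 ((462.3249206542969, -249.56085205078125), 43.648189544677734)
[ 0.46213985 -0.24644044  0.18344215] ((462.8042907714844, -249.06549072265625), (30.128456115722656, 30.139928817749023), 79.43214416503906)
15.5583
```

View pics/end.png

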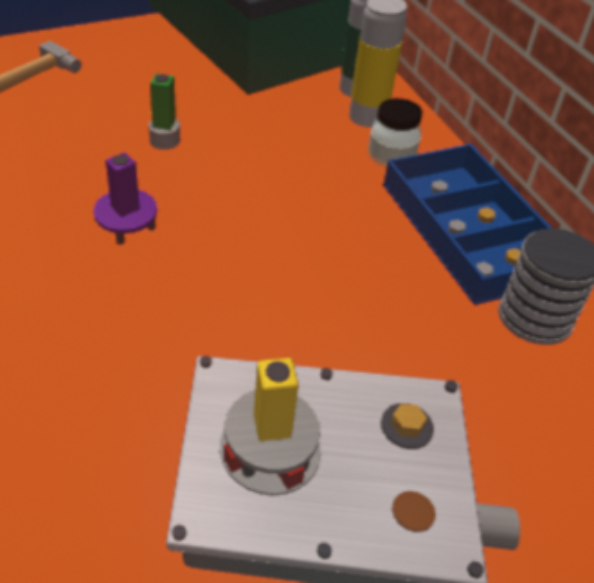

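The driver stands free and upright on the plug at (275,420), with its disc at 0.106 (fully seated) and its handle at 80°, the commanded −99.2° mod 90. The green driver is untouched at (163,110).

```bash
python3 -c "
from workcell import r
print(r.finish_job())"
```

```text
the job is handed in; nothing more can be done
None
```

The job is handed in: the yellow driver stands released, upright and fully seated on the plug, which turned about 54° (0.94 rad, estimated from the images) clockwise; the green driver was not touched.

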